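# Turn the stamp-pad tin over against the bench stop

## Robot

A 6-joint arm with a two-finger parallel gripper is mounted at the origin on a cart in front of the work surface, level with it; the furniture and walls round the work are solid. World frame = base frame: x ahead of the robot, y to its left, z up, the work surface at z = 0. Lengths are in mm, angles in rad, forces in N, time in s.
With the tool pointing down it reaches from about 300 to 775 mm from the base axis. Payload 14.6 kg.
Tool frame: the origin (TCP) lies midway between the tips of the shut fingers; the grasp point (between the pads) lies 19 mm behind it (pinch_z is the distance from the TCP to the grasp point, in mm); z points along the fingers, y is the direction in which the jaws open and shut (so a half turn about z gives the same grasp; the last joint's range is limited). The gripper opens to 94 mm and grips with 3 to 60 N. Pads are 16 mm wide; open, the fingers measure 119 mm over their backs; the gripper's body (75 mm by 177 mm) begins 78 mm behind the grasp point.
Start: joints at [1.132, 0.3, 1.521, -0, 1.321, -0.067], TCP at [199.808, 512.412, 176.346] pointing down, gripper open.
Joint ranges: [-3.03, 3.03], [-0.79, 2.21], [0.23, 2.52], [-1.04, 4.18], [0, 3.07], [-2.55, 2.55]. Speed limits (rad/s): [2.22, 2.22, 2.57, 3.14, 3.14, 3.14].

## Interface

Orientations are given as [roll, pitch, yaw] about the fixed x, y, z axes, in that order (R = Rz(yaw) Ry(pitch) Rx(roll)).
In Python, from cell import read_state, camera, sign_off, pinch_z gives the robot as it stands. The module is installed in compiled form; this text tells all that it offers.
- The arm moves only by the tool servo_tool, never from a script. Its argument "series" is a list of rows, each a list of 6 numbers: the shift along the tool's x, y, z in cm, then the turn, a rotation vector about the tool's x, y, z in rad. In form: [[tx, ty, tz, rx, ry, rz], ...]. A call has exactly 10 rows; each row is the pose to reach, as a shift and turn from the pose commanded when the call began, along the tool's axes at that moment; what a row does not reach only later rows make up. A row lasts 1/12 s, in which the tool goes at most 41.7 mm and 7.16 degrees, less where a joint would pass 70% of its speed; a pose out of reach is approached as far as the arm can. A call with a gripper value outside its range is refused whole. "gripper" is the finger opening in cm, from 0 to 9.4, set as the call begins (left out, the last holds). The fingers move at their own pace and stop on an object; "grip_force" is the grip in N (left out, the last holds). Time passes only in rows, so rows that repeat a pose let the fingers close, or fill a call up. It gives the time, the measured TCP pose, the force and the opening at its end, in the units of the state.
- read_state(): the state, without advancing time (a new reading comes with each control period).
- camera(name): name is "side" or "top" or "wrist"; returns a dict with "pixels" (480x640x3 uint8, red, green, blue), "fx", "fy", "cx", "cy" (pixels), "k1" (the pictures are not rectified: a ray, as slopes to the right and down, at radius r is drawn at 1 + k1 r^2 times it, then the intrinsics apply), "pose" (4x4, takes a point from camera to world coordinates); the wrist camera has in their place "mount" (4x4, takes a point from camera to tool coordinates, whose origin is the TCP and whose axes are the flange's). Camera axes: x right, y down, z forward; pixel columns grow to the right and rows downward; lengths in mm; the calibration is good to about 2 mm. A picture is of the moment at which its call begins: read the wrist's pose just before it. There is no depth.
- sign_off(): hands the job in, once; it reports no verdict.
The state is a dict: "clock": time; "joints": joint angles; "qd": joint speeds; "effort": joint torques, N m; "eef_pos": TCP position; "eef_rot": TCP orientation; "wrist_force": force on the tool from outside, world axes, zero at the start; "moment": the same for the moment, N m; "finger_gap": finger opening in mm.
Only numpy, scipy, OpenCV 4.12 (cv2) and the standard library are available. Lean on these libraries where they do the work, as an engineer would, in place of code of your own. Each camera call takes 0.05 s, during which the arm holds its last target.

## Task

The stamp-pad tin lies upside down in front of the low curved bench stop. With the fingertips only, never lifting it off the worktop, push it against the stop until its leading edge rides up the curve and the tin leans there steeply, then reach over the stop behind the raised edge and tip the tin back toward the side it came from, so that it lies flat on the worktop right side up. Leave the other things where they stand.

Things in the scene. Friction and masses are not known exactly. Their poses are not given: they have to be found in the camera images.
- ink_pad: closed flat dark-blue stamp-pad tin with a pale label on its lid; 74 (its x) x 110 (its y) x 16.5 mm (its z), 0.1 to 0.17 kg. Origin: centre of its underside; its z axis points from the underside out through the lid, so it points DOWN at the start (the origin is then on top, 16.5 mm above the worktop) and must point up at the end. The tin's 110 mm sides run roughly along the stop at the start.
- tin_centre (a point): the middle of the tin, half-way through its thickness; axes as the tin's
- bench_stop: fixed low stop of slippery polished aluminium sheet, 180 mm wide (its y). Origin: on the worktop, middle of the toe line where the curved front rises; x points from the open side, where the tin lies, into the stop; z up. The front rises at 42 degrees at the toe, steepening to 74 degrees at the top; behind are a vertical back and a flat foot, to x = 57 mm, at most 28 mm high.
- stop_top (a point): middle of the stop's rounded top edge, 42 mm above the worktop, 27 mm behind the toe; 5 mm thick. The tin pushed home (its lower edge at the toe, rear corner 18 mm before it) leans here at about 55 degrees, its raised end 60 to 70 mm above the worktop and 26 to 38 mm behind the toe; it stays leaning when let go.
- tin_edge_a (a point): middle of the tin's 110 mm edge at its own x = -37 mm, underside
- tin_edge_b (a point): middle of the tin's 110 mm edge at its own x = +37 mm, underside
- tin_edge_c (a point): middle of the tin's 110 mm edge at its own x = -37 mm, lid side
- tin_edge_d (a point): middle of the tin's 110 mm edge at its own x = +37 mm, lid side
- rubber_stamp: bystander: wooden-handled rubber stamp, 29 x 48 x 73 mm high, standing left of the stop; origin under its centre
- brass_weight: bystander: small brass weight with a knob, 22 mm across, 32 mm high, standing to the right of the tin; origin under its centre
- padlock: bystander: brass padlock lying flat, 60 x 42 x 14 mm, right of the stop; origin under its centre
- stapler: bystander: red stapler, 32 x 136 x 43 mm, to the right; origin under its centre
- calculator: bystander: desk calculator, 124 x 80 x 14 mm, to the left; origin under its centre
Mind the look-alikes: they are no part of the job. What is shaped like the ink_pad but turquoise is not meant.

How it is judged (in metres and radians):
On the way:
1. the tin, still upside down, leans steeply (more than 45 degrees) against the stop (angle between ink_pad's own z axis and vertical between 1.6 and 2.35 rad and contact force between ink_pad and bench_stop above 0.05 N), for 0.2 s.
At the end, for the whole second after the job is handed in: the tin lies flat on the worktop with its lid up (within 0.06 rad, middle less than 12 mm above the worktop), in front of the stop, at rest (angle between ink_pad's own z axis and vertical below 0.06 rad and height (world z) of tin_centre below 0.012 m and x of tin_centre in the frame of bench_stop below 0 m and linear speed of ink_pad below 0.02 m/s and angular speed of ink_pad below 0.1 rad/s); the robot touches nothing.
It fails at once if the tin is lifted: all of its edges are more than 25 mm above the worktop (height (world z) of each of tin_edge_a, tin_edge_b, tin_edge_c, tin_edge_d above 0.025 m).
It fails at once if a bystander is moved by more than 20 mm (distance of any of rubber_stamp, brass_weight, padlock, stapler, calculator from where it was at the start of the episode above 0.02 m).
It also fails if it takes over 40 s, if anything falls off the work surface, if the arm or the gripper's body presses on something with over 40 N, if the wrist force passes 120 N, or if a joint passes its speed limit or range.

## Working session

There is one attempt and no reset: what is moved stays moved. The work goes in short steps, Python scripts to look and compute and a tool call to move; the robot and the scene stay as the last step left them, time stands still between calls to the robot, and variables do not carry over. Pictures are saved under pics/ and viewed, and the job is handed in when it is done.

Besides the shell and the picture viewer there is one more tool, called after ">>>" as name(argument=value, ...) on one line, values as JSON. servo_tool: Moves the arm, as the interface text tells. Its arguments: {"type":"object","properties":{"series":{"type":"array"},"gripper":{"type":"number"},"grip_force":{"type":"number"}},"required":["series"]}

```bash
mkdir -p pics
python3 - <<'E'
from cell import *
import cv2,numpy as np,pickle
print(read_state()); print(pinch_z)
for n in ["side","top","wrist"]:
    c=camera(n); cv2.imwrite(f"pics/{n}0.png",c["pixels"][:,:,::-1]); pickle.dump(c,open(f"{n}0.pkl","wb"))
    print(n,{k:v for k,v in c.items() if k!="pixels"})
E
```

```text
{'clock': 0.0, 'joints': array([ 1.13242435e+00,  3.00480944e-01,  1.52156414e+00,  3.07545246e-05,
        1.32073356e+00, -6.66278602e-02]), 'qd': array([ 0.0009153 , -0.00042832,  0.00034658,  0.00146012, -0.00029099,
       -0.00143415]), 'effort': array([-1.28942604e-03, -5.31796539e+01, -3.52737772e+01,  7.07698753e-02,
        2.42694304e-02, -1.37886700e-04]), 'eef_pos': array([199.66395799, 512.15756329, 175.78812746]), 'eef_rot': array([-3.14041127e+00, -1.08684581e-04,  2.76984084e+00]), 'wrist_force': array([-0.17545475, -0.55389711,  0.39278238]), 'moment': array([ 0.04109173, -0.02707694,  0.00286665]), 'finger_gap': 94.34967259093199}
18.8
side {'fx': 472.77718404906796, 'fy': 472.77718404906796, 'cx': 314.34675659050055, 'cy': 239.85537855977836, 'k1': -0.06274042973272871, 'pose': array([[-9.98599506e-01, -2.51762596e-02,  4.65315144e-02,
         5.10831286e+02],
       [-5.26362543e-02,  5.61453576e-01, -8.25832493e-01,
         9.32567655e+02],
       [-5.33391192e-03, -8.27125164e-01, -5.61992448e-01,
         6.88172080e+02],
       [ 0.00000000e+00,  0.00000000
[... 322 characters left out ...]
42167955e-03,
         3.23588687e+01],
       [ 2.51647066e-04, -1.82039173e-01, -9.83291247e-01,
         1.60822317e+03],
       [ 0.00000000e+00,  0.00000000e+00,  0.00000000e+00,
         1.00000000e+00]])}
wrist {'fx': 372.05150372820844, 'fy': 372.05150372820844, 'cx': 319.8877743684101, 'cy': 238.2028821594763, 'k1': -0.053035421654209665, 'mount': array([[ 1.34213171e-03, -9.60019929e-01, -2.79928446e-01,
         8.10920206e+01],
       [ 9.99998921e-01,  1.45544995e-03, -1.96945665e-04,
        -2.45706522e-01],
       [ 5.96493605e-04, -2.79927879e-01,  9.60020847e-01,
        -2.07704832e+02],
       [ 0.00000000e+00,  0.00000000e+00,  0.00000000e+00,
         1.00000000e+00]])}
```

View pics/side0.png

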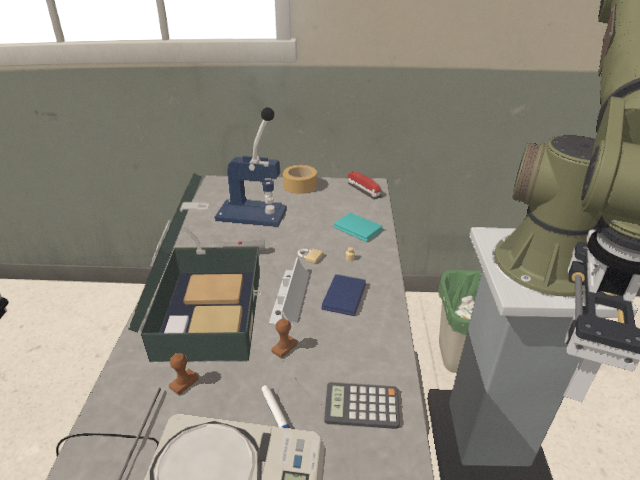

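View pics/top0.png

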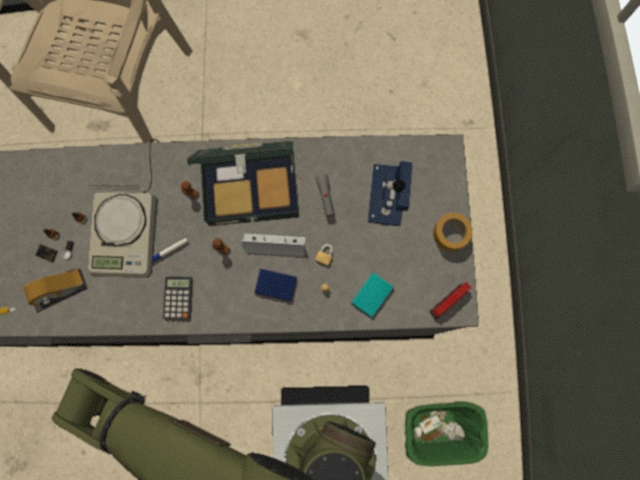

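View pics/wrist0.png

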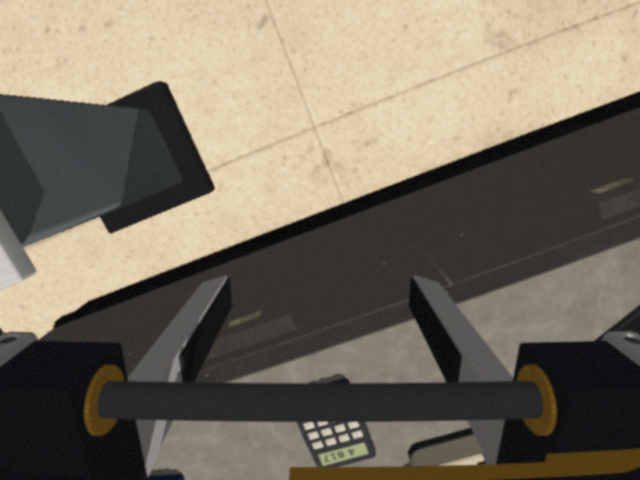

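The dark-blue tin is at side (344,295) and top (276,285). The turquoise look-alike is at side (357,227) and top (372,296), so it isn't the one meant. The stop is at side (291,290) and top (274,244). I'll confirm with a crop and measure.

```bash
cat > h.py <<'E'
import cv2,numpy as np,pickle
def ray(c,px,pose=None):
    P=c["pose"] if pose is None else pose
    K=np.array([[c["fx"],0,c["cx"]],[0,c["fy"],c["cy"]],[0,0,1.]])
    u=cv2.undistortPoints(np.array(px,float).reshape(-1,1,2),K,np.array([c["k1"],0,0,0,0.])).reshape(-1,2)
    d=np.c_[u,np.ones(len(u))]@P[:3,:3].T
    return P[:3,3],d
def onz(c,px,z,pose=None):
    o,d=ray(c,px,pose); t=(z-o[2])/d[:,2]; return o+d*t[:,None]
def proj(c,X,pose=None):
    P=c["pose"] if pose is None else pose
    q=(np.atleast_2d(X)-P[:3,3])@P[:3,:3]; s=q[:,:2]/q[:,2:]
    r=(s**2).sum(1,keepdims=True); s=s*(1+c["k1"]*r)
    return s*[c["fx"],c["fy"]]+[c["cx"],c["cy"]]
def mask_tin(c,box):
    h=cv2.cvtColor(c["pixels"],cv2.COLOR_RGB2HSV)
    m=cv2.inRange(h,(108,90,25),(130,255,140)); z=np.zeros_like(m); x0,y0,x1,y1=box; z[y0:y1,x0:x1]=m[y0:y1,x0:x1]; return z
E
python3 - <<'E'
from h import *
for n,box in (("top",(245,262,310,310)),("side",(315,265,375,325))):
    c=pickle.load(open(n+"0.pkl","rb"))
    m=mask_tin(c,box); cs,_=cv2.findContours(m,0,1); k=max(cs,key=cv2.contourArea)
    r=cv2.minAreaRect(k); print(n,cv2.contourArea(k),r)
    b=cv2.boxPoints(r); print(np.round(b,1).tolist()); print(np.round(onz(c,b,16.5),1).tolist())
    q=cv2.approxPolyDP(cv2.convexHull(k),3,True).reshape(-1,2);print(q.tolist(),np.round(onz(c,q,16.5 if n=="top" else 16.5),1).tolist())
c=pickle.load(open("top0.pkl","rb"));d=c["pixels"][220:320,200:400,::-1]; cv2.imwrite("pics/ct.png",cv2.resize(d,None,fx=4,fy=4,interpolation=2))
c=pickle.load(open("side0.pkl","rb"));d=c["pixels"][200:360,240:400,::-1]; cv2.imwrite("pics/cs.png",cv2.resize(d,None,fx=3.7,fy=3.7,interpolation=2))
E
```

```text
top 811.5 ((275.4312438964844, 284.8025817871094), (36.47883224487305, 24.24534797668457), 12.804265975952148)
[[255.0, 292.6000061035156], [260.29998779296875, 268.8999938964844], [295.8999938964844, 277.0], [290.5, 300.70001220703125]]
[[468.1, 199.8, 16.5], [535.9, 183.6, 16.5], [509.7, 82.1, 16.5], [442.3, 98.9, 16.5]]
[[260, 271], [294, 277], [290, 300], [257, 293]] [[530.0, 184.7, 16.5], [509.9, 87.6, 16.5], [444.3, 100.4, 16.5], [466.8, 194.0, 16.5]]
side 15.0 ((329.5, 303.5), (5.0, 13.0), 90.0)
[[323.0, 301.0], [336.0, 301.0], [336.0, 306.0], [323.0, 306.0]]
[[535.9, 175.7, 16.5], [508.3, 174.4, 16.5], [508.1, 190.1, 16.5], [535.3, 191.4, 16.5]]
[[336, 306], [323, 303], [329, 301]] [[508.1, 190.1, 16.5], [535.7, 182.0, 16.5], [523.2, 175.1, 16.5]]
```

View pics/ct.png

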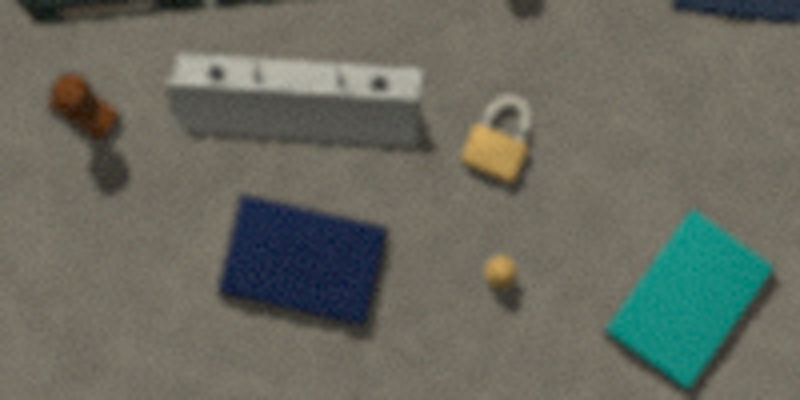

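View pics/cs.png

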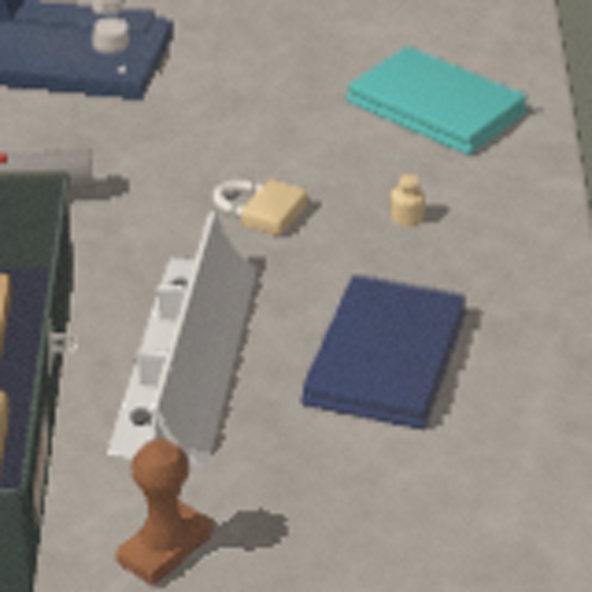

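Run:
```python
from h import *
t=pickle.load(open("top0.pkl","rb"));s=pickle.load(open("side0.pkl","rb"))
T=lambda a:np.array(a)/4+[200,220]; S=lambda a:np.array(a)/3.7+[240,200]
print("toe top",onz(t,T([[190,135],[420,148]]),0).round(1).tolist())
print("toe side",onz(s,S([[207,458],[262,262]]),0).round(1).tolist())
print("edge top",onz(t,T([[168,90],[422,100]]),42).round(1).tolist())
print("edge side",onz(s,S([[160,405],[212,215]]),42).round(1).tolist())
print("tin top",onz(t,T([[241,195],[386,228],[365,325],[219,294]]),16.5).round(1).tolist())
print("tin side",onz(s,S([[305,397],[352,277],[466,295],[426,413]]),16.5).round(1).tolist())
print("tin side low",onz(s,S([[305,408],[424,428]]),0).round(1).tolist())
print("stamp side",onz(s,S([[118,552],[155,582],[214,522]]),0).round(1).tolist())
print("stamp top",onz(t,T([[71,90]]),65).round(1).tolist(),onz(t,T([[85,125],[102,138],[120,118]]),0).round(1).tolist())
print("weight side",onz(s,S([[408,218]]),0).round(1).tolist(),onz(t,T([[500,270]]),20).round(1).tolist())
```

```text
toe top [[584.5, 222.2, 0.0], [570.1, 54.9, 0.0]]
toe side [[589.5, 229.9, 0.0], [569.3, 51.7, 0.0]]
edge top [[609.5, 232.8, 42.0], [597.0, 52.0, 42.0]]
edge side [[613.5, 233.5, 42.0], [599.6, 59.5, 42.0]]
tin top [[536.5, 183.9, 16.5], [509.7, 80.4, 16.5], [440.6, 96.9, 16.5], [465.5, 200.4, 16.5]]
tin side [[536.3, 195.4, 16.5], [511.6, 85.3, 16.5], [442.1, 99.7, 16.5], [468.3, 205.5, 16.5]]
tin side low [[536.6, 186.6, 0.0], [468.6, 200.1, 0.0]]
stamp side [[630.2, 301.7, 0.0], [608.6, 321.3, 0.0], [581.7, 277.9, 0.0]]
stamp top [[606.5, 298.5, 65.0]] [[594.2, 299.2, 0.0], [584.1, 286.7, 0.0], [598.6, 273.5, 0.0]]
weight side [[475.7, 0.2, 0.0]] [[476.7, 0.1, 20.0]]
```

Confirmed: the dark-blue tin, about 105 x 70 mm at (488,142), is in front of the stop, toe centre about (578,143), yaw about -0.08 rad. I'll stage behind the tin with the jaw axis parallel to the stop.

>>> servo_tool(series=[[-2,-1.5,0,0,0,-0.03],[-5,-3.7,0.5,0,0,-0.06],[-9,-6.6,1,0,0,-0.09],[-13,-9.6,2,0,0,-0.12],[-17,-12.6,3,0,0,-0.15],[-21,-15.5,4,0,0,-0.18],[-25,-18.5,5,0,0,-0.21],[-29,-21.5,5,0,0,-0.25],[-32.5,-24,5,0,0,-0.28],[-34.4,-25.5,5,0,0,-0.29]], gripper=6.0)

```text
clock: 0.98
eef_pos: [409.0, 178.7, 127.4]
eef_rot: [-3.142, -0.0, 3.062]
wrist_force: [0.3, 0.6, 0.2]
finger_gap: 60.2
```

Run:
```python
from h import *
from cell import *
s=read_state();print(s["clock"],s["eef_pos"],s["eef_rot"],s["finger_gap"],s["joints"].round(2))
for n in ["side","wrist","top"]:
    c=camera(n); pickle.dump(c,open(n+"1.pkl","wb")); cv2.imwrite(f"pics/{n}1.png",c["pixels"][:,:,::-1])
s=read_state();print(s["eef_pos"])
```

```text
0.9833 [409.01357979 178.71526503 127.39591362] [-3.14151372e+00 -2.36925953e-04  3.06183184e+00] 60.203625770627085 [ 0.33  0.12  1.86  0.    1.16 -1.16]
[409.42887622 178.58043863 127.36915441]
```

View pics/side1.png

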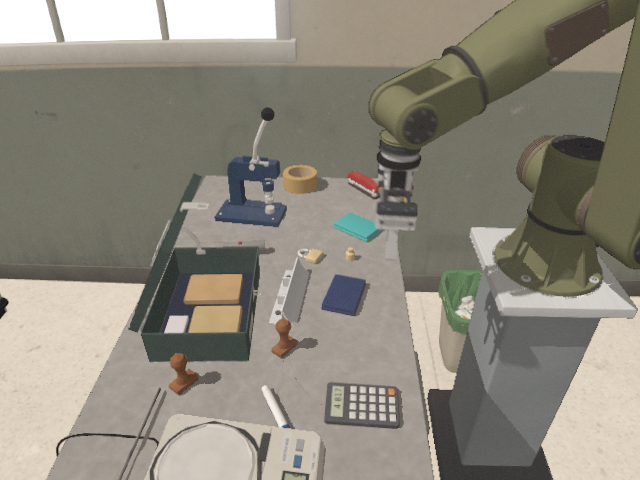

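View pics/wrist1.png

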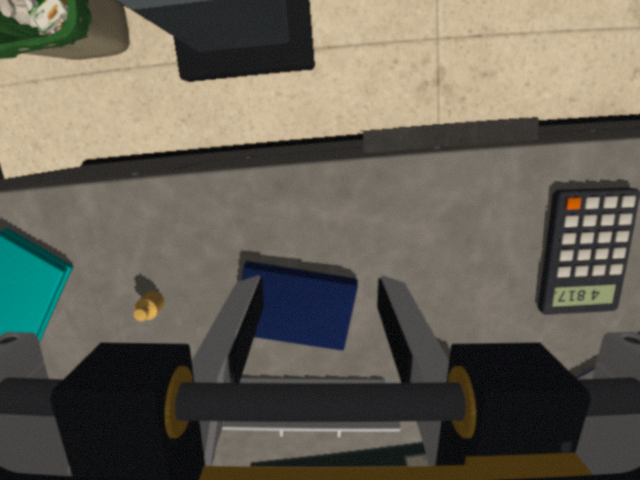

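>>> servo_tool(series=[[0,0,0.5,0,0,0],[0,0,1,0,0,0],[0,0,2,0,0,0],[0,0,3,0,0,0],[0,0,4,0,0,0],[0,0,5,0,0,0],[0,0,5.5,0,0,0],[0,0,6,0,0,0],[0,0,6,0,0,0],[0,0,6,0,0,0]])

```text
clock: 1.97
eef_pos: [408.5, 180.7, 67.6]
eef_rot: [-3.142, -0.0, 3.06]
wrist_force: [-0.2, 0.8, -0.3]
finger_gap: 60.3
```

Run:
```python
from h import *
from scipy.spatial.transform import Rotation as R
c=pickle.load(open("wrist1.pkl","rb"))
P=np.eye(4);P[:3,:3]=R.from_euler('xyz',[-3.1415,-.0002,3.0618]).as_matrix();P[:3,3]=[409.2,178.65,127.4]
W=P@c["mount"]
print(onz(c,[[357,278],[345,349],[243,275],[245,263]],16.5,W).round(1).tolist())
print("toe",onz(c,[[245,378],[384,377]],0,W).round(1).tolist(),"edge",onz(c,[[222,430],[400,430]],42,W).round(1).tolist())
```

```text
[[461.5, 208.3, 16.5], [535.6, 192.9, 16.5], [450.4, 103.9, 16.5], [438.9, 107.3, 16.5]]
toe [[573.9, 85.1, 0.0], [584.1, 232.8, 0.0]] edge [[602.4, 66.0, 42.0], [615.7, 241.1, 42.0]]
```

>>> servo_tool(series=[[-0.5,-0.9,0,0,0,0],[-1.0,-1.8,0,0,0,0],[-1.4,-2.7,0.5,0,0,0],[-1.4,-2.7,2,0,0,0],[-1.4,-2.7,3.5,0,0,0],[-1.4,-2.7,5,0,0,0],[-1.4,-2.7,5.8,0,0,0],[-1.4,-2.7,6.3,0,0,0],[-1.4,-2.7,6.3,0,0,0],[-1.4,-2.7,6.3,0,0,0]])

```text
clock: 2.8
eef_pos: [420.6, 152.4, 5.0]
eef_rot: [3.142, 0.0, 3.06]
wrist_force: [-0.5, -0.6, 0.3]
finger_gap: 59.9
```

Run:
```python
from h import *
from cell import *
s=read_state();print(s["clock"],s["eef_pos"],s["eef_rot"])
for n in ["side","top"]:
    c=camera(n); pickle.dump(c,open(n+"2.pkl","wb")); 
    d=c["pixels"][220:340,250:430,::-1] if n=="side" else c["pixels"][220:320,220:370,::-1]
    cv2.imwrite(f"pics/{n}2.png",cv2.resize(d,None,fx=4,fy=4,interpolation=2))
```

```text
2.8 [420.59184597 152.43460621   4.95859598] [3.14150299e+00 2.76816351e-04 3.05953842e+00]
```

View pics/side2.png

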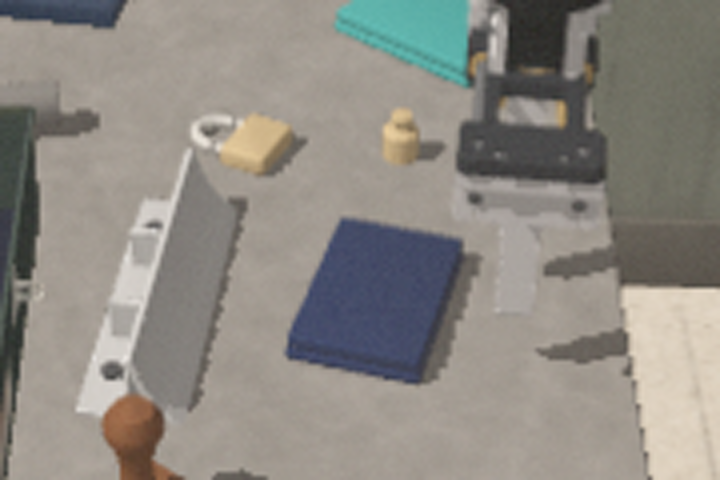

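>>> servo_tool(series=[[-0.5,0,0.05,0,0,0],[-1.2,0,0.1,0,0,0],[-2,0,0.1,0,0,0],[-2.8,0,0.1,0,0,0],[-3.6,0,0.1,0,0,0],[-4.4,0,0.1,0,0,0],[-5.2,0,0.1,0,0,0],[-5.8,0,0.1,0,0,0],[-6.3,0,0.1,0,0,0],[-6.5,0,0.1,0,0,0]])

```text
clock: 3.73
eef_pos: [485.7, 147.2, 3.6]
eef_rot: [-3.142, 0.0, 3.06]
wrist_force: [-0.0, -0.8, -0.1]
finger_gap: 60.1
```

```bash
cat > look.py <<'E'
import sys
from h import *
from cell import *
k=sys.argv[1]
s=read_state();print(s["clock"],s["eef_pos"].round(1),s["eef_rot"].round(3),s["wrist_force"].round(1))
im=[]
for n in ["side","top"]:
    c=camera(n); pickle.dump(c,open(n+k+".pkl","wb")); 
    d=c["pixels"][220:340,250:400,::-1] if n=="side" else c["pixels"][210:310,220:345,::-1]
    im.append(cv2.resize(d,(400,320),interpolation=2))
cv2.imwrite(f"pics/l{k}.png",np.hstack(im))
E
python3 look.py 3
```

```text
3.7333 [485.7 147.2   3.6] [-3.142  0.     3.06 ] [-0.  -0.8 -0.1]
```

View pics/l3.png

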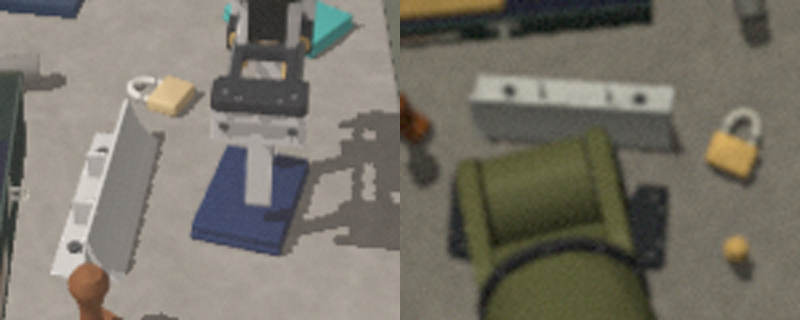

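Run:
```python
from h import *
s=pickle.load(open("side3.pkl","rb"))
print(proj(s,[[420.6,183,5],[420.6,193,5],[485.7,180,3.6],[485.7,190,3.6],[485.7,150,17],[420.6,147,5]]).round(1))
d=s["pixels"][200:340,270:430,::-1];cv2.imwrite("pics/z3.png",cv2.resize(d,None,fx=4,fy=4,interpolation=2))
```

```text
[[377.2 309. ]
 [377.5 312.3]
 [346.5 307.6]
 [346.5 310.9]
 [346.6 293.6]
 [376.3 297.8]]
```

View pics/z3.png

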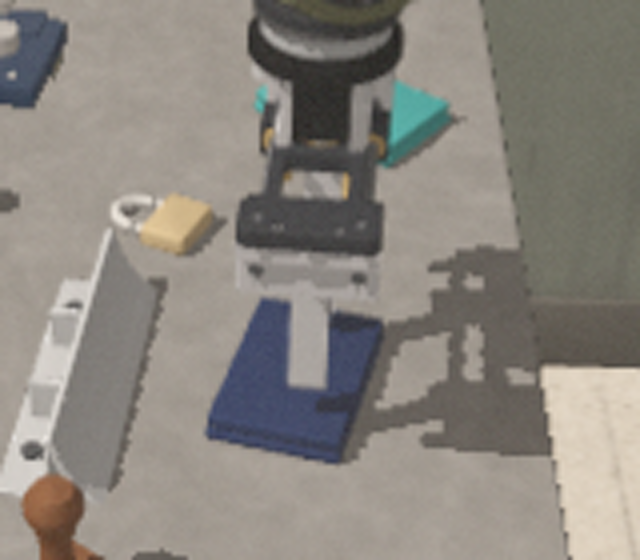

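Run:
```python
from h import *
c=pickle.load(open("wrist1.pkl","rb"))
o,d=ray(c,[[262,280],[234,283],[377,280],[403,279]],c["mount"])
for di,y in zip(d,[-30,-36,30,36]): print((o+di*(y-o[1])/di[1]).round(1))
c=pickle.load(open("wrist0.pkl","rb"))
o,d=ray(c,[[231,277],[412,277]],c["mount"])
for di,y in zip(d,[-47,47]): print((o+di*(y-o[1])/di[1]).round(1))
s=pickle.load(open("side3.pkl","rb"))
o,d=ray(s,[[346.8,296.5]])
for y in (177,183,189): print((o+d[0]*(y-o[1])/d[0][1]).round(1))
d=c["pixels"][:,:,::-1]; c1=pickle.load(open("wrist1.pkl","rb"))["pixels"][240:440,180:460,::-1]
cv2.imwrite("pics/w1z.png",cv2.resize(c1,None,fx=2.8,fy=2.8))
```

```text
[  7.6 -30.  -31.6]
[ 20.4 -36.  -65.5]
[  4.5  30.  -24. ]
[ 18.6  36.  -56.6]
[  6.9 -47.  -26.3]
[  8.8  47.  -30.7]
[485.9 177.   32.3]
[486.1 183.   37.5]
[486.3 189.   42.7]
```

View pics/w1z.png

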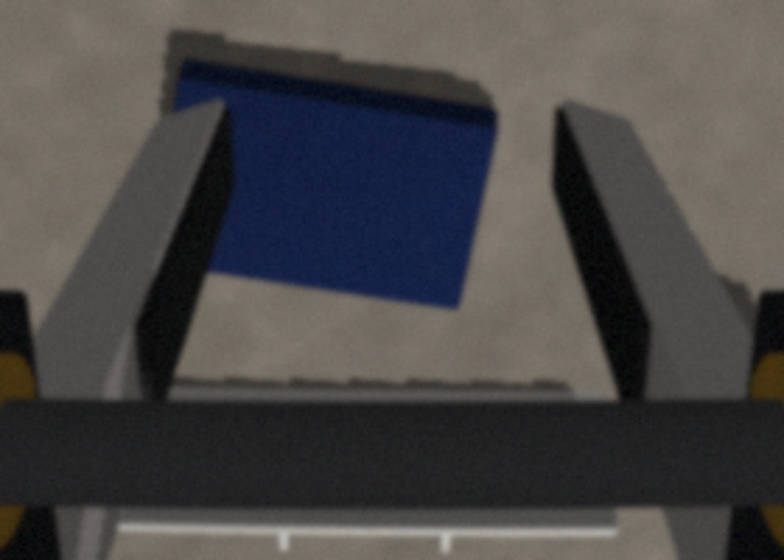

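The fingertips are about 28 mm above the nominal TCP with the jaws open: the wrist and side views agree, and the tin is unmoved and untouched. I'll back off and go down by feel.

>>> servo_tool(series=[[0.8,0,0,0,0,0],[2,0,0,0,0,0],[3.5,0,0,0,0,0],[5,0,0,0,0,0],[6,0,0,0,0,0],[6.5,0,0,0,0,0],[6.5,0,0.3,0,0,0],[6.5,0,0.7,0,0,0],[6.5,0,1.0,0,0,0],[6.5,0,1.0,0,0,0]])

```text
clock: 4.67
eef_pos: [420.3, 152.4, -7.2]
eef_rot: [-3.141, -0.001, 3.06]
wrist_force: [0.4, -1.1, 0.4]
finger_gap: 60.3
```

Run:
```python
from h import *
from cell import *
s=read_state();print(s["eef_pos"],s["wrist_force"],s["finger_gap"])
c=camera("side");d=c["pixels"][200:340,290:450,::-1];cv2.imwrite("pics/z4.png",cv2.resize(d,None,fx=4,fy=4,interpolation=2))
c=camera("wrist");pickle.dump(c,open("wrist4.pkl","wb"));cv2.imwrite("pics/w4.png",c["pixels"][:,:,::-1])
```

```text
[420.2934706  152.44712626  -7.18700102] [ 0.39829186 -1.05757934  0.42893832] 60.33205439312536
```

View pics/z4.png

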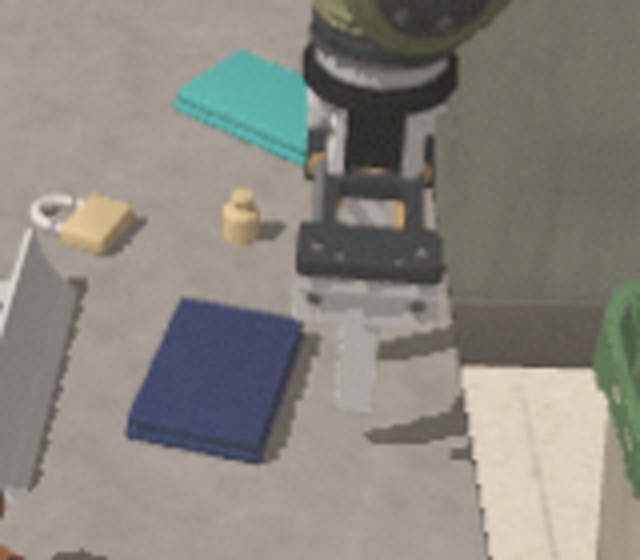

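View pics/w4.png

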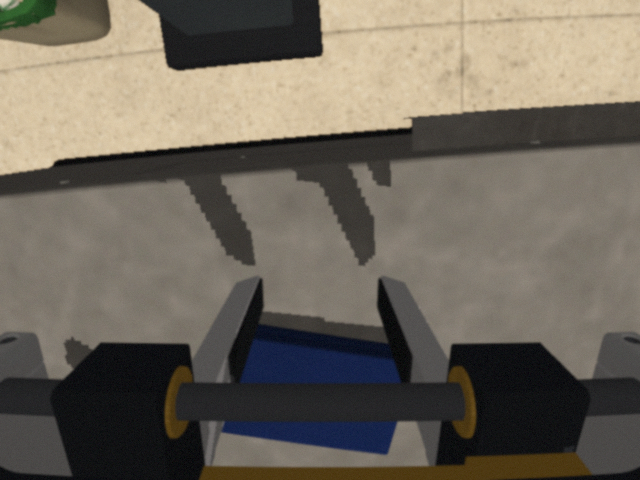

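>>> servo_tool(series=[[0,0,0.2,0,0,0],[0,0,0.4,0,0,0],[0,0,0.6,0,0,0],[0,0,0.8,0,0,0],[0,0,1.0,0,0,0],[0,0,1.1,0,0,0],[0,0,1.2,0,0,0],[0,0,1.3,0,0,0],[0,0,1.3,0,0,0],[0,0,1.3,0,0,0]])

```text
clock: 5.6
eef_pos: [420.3, 152.6, -19.4]
eef_rot: [-3.142, -0.0, 3.06]
wrist_force: [0.4, -1.1, 0.7]
finger_gap: 59.8
```

Run:
```python
from h import *
from cell import *
s=read_state();print(s["eef_pos"],s["wrist_force"],s["finger_gap"])
c=camera("side");d=c["pixels"][230:340,310:450,::-1];a=cv2.resize(d,(400,314),interpolation=2)
c=camera("wrist");d=c["pixels"][150:410,150:480,::-1];b=cv2.resize(d,(400,314))
cv2.imwrite("pics/z5.png",np.hstack([a,b]))
```

```text
[420.27457217 152.59956839 -19.39429482] [ 0.39872833 -1.06932342  0.69026727] 59.759977410501804
```

View pics/z5.png

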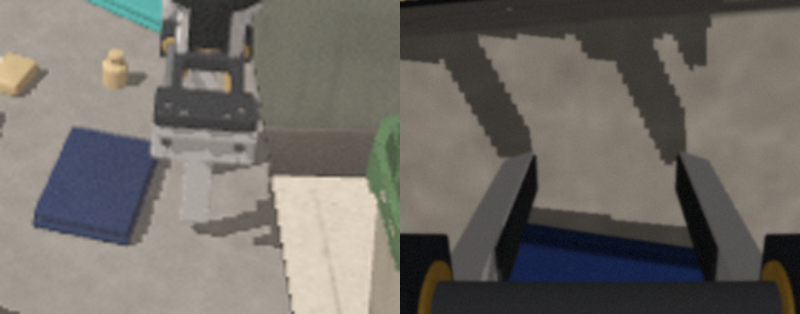

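>>> servo_tool(series=[[-0.5,0,0.1,0,0,0],[-1.2,0,0.2,0,0,0],[-2,0,0.2,0,0,0],[-2.8,0,0.2,0,0,0],[-3.6,0,0.2,0,0,0],[-4.4,0,0.2,0,0,0],[-5.2,0,0.2,0,0,0],[-5.8,0,0.2,0,0,0],[-6.3,0,0.2,0,0,0],[-6.5,0,0.2,0,0,0]])

```text
clock: 6.53
eef_pos: [485.7, 147.2, -21.4]
eef_rot: [3.142, 0.0, 3.06]
wrist_force: [-2.2, -0.1, 1.9]
finger_gap: 60.1
```

```bash
python3 look.py 6
```

```text
6.5333 [485.7 147.2 -21.4] [3.142 0.    3.06 ] [-2.2 -0.1  1.9]
```

View pics/l6.png

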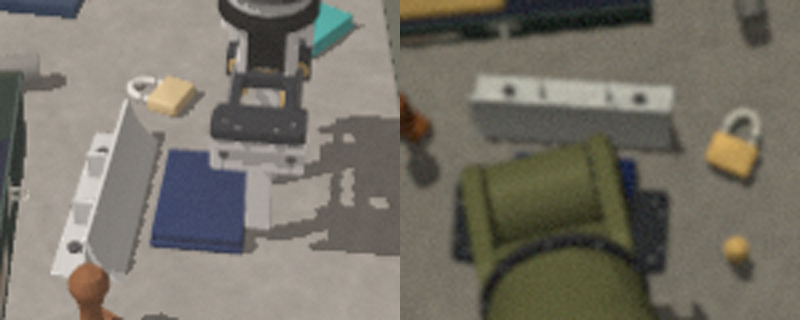

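Run:
```python
from h import *
s=pickle.load(open("side6.pkl","rb"))
d=s["pixels"][240:330,270:370,::-1];cv2.imwrite("pics/z6.png",cv2.resize(d,None,fx=6,fy=6,interpolation=2))
L=lambda a:np.array(a)*[150/400,120/320]+[250,220]
print(onz(s,L([[152,238],[170,150],[243,245]]),16.5).round(1).tolist())
```

```text
[[568.2, 202.9, 16.5], [560.1, 92.5, 16.5], [497.2, 207.6, 16.5]]
```

View pics/z6.png

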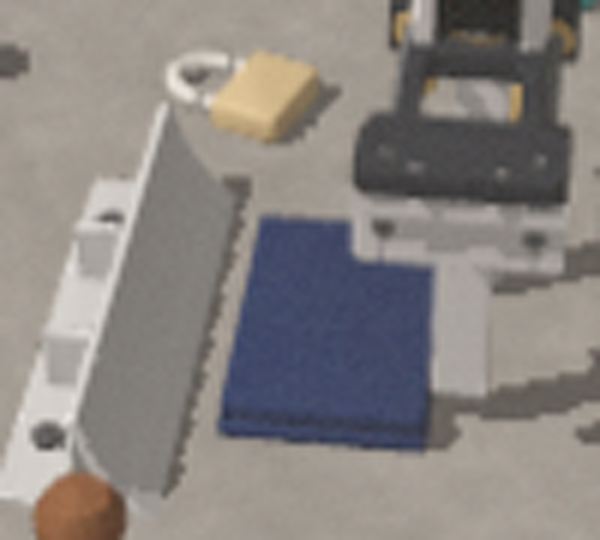

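>>> servo_tool(series=[[-0.5,0,0,0,0,0],[-1.0,0,0,0,0,0],[-1.5,0,0,0,0,0],[-2.0,0,0,0,0,0],[-2.5,0,0,0,0,0],[-3.0,0,0,0,0,0],[-3.5,0,0,0,0,0],[-4.0,0,0,0,0,0],[-4.5,0,0,0,0,0],[-5.0,0,0,0,0,0]])

```text
clock: 7.47
eef_pos: [535.8, 143.2, -21.2]
eef_rot: [3.141, 0.001, 3.06]
wrist_force: [-0.0, -0.2, -0.2]
finger_gap: 60.0
```

```bash
python3 look.py 7
```

```text
7.4667 [535.8 143.2 -21.2] [3.141e+00 1.000e-03 3.060e+00] [-0.  -0.2 -0.2]
```

View pics/l7.png

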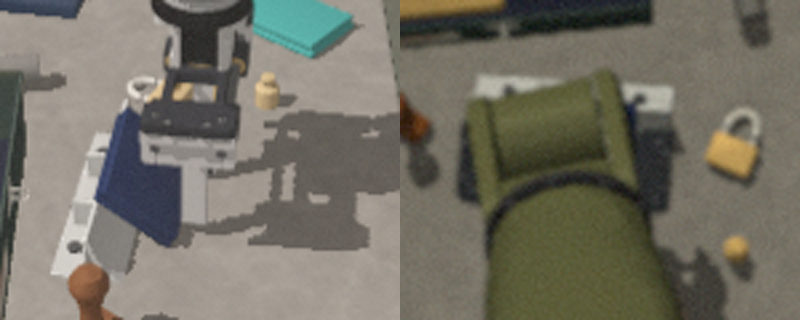

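>>> servo_tool(series=[[-0.2,0,0,0,0,0],[-0.4,0,0,0,0,0],[-0.6,0,0,0,0,0],[-0.8,0,0,0,0,0],[-1.0,0,0,0,0,0],[-1.2,0,0,0,0,0],[-1.3,0,0,0,0,0],[-1.4,0,0,0,0,0],[-1.5,0,0,0,0,0],[-1.5,0,0,0,0,0]])

```text
clock: 8.4
eef_pos: [550.0, 142.0, -21.4]
eef_rot: [3.142, 0.0, 3.06]
wrist_force: [0.1, -0.6, -0.3]
finger_gap: 60.2
```

```bash
python3 look.py 8
python3 - <<'E'
from h import *
s=pickle.load(open("side8.pkl","rb"))
d=s["pixels"][230:330,260:360,::-1];cv2.imwrite("pics/z8.png",cv2.resize(d,None,fx=5.5,fy=5.5,interpolation=2))
E
```

```text
8.4 [550.  142.  -21.4] [3.142 0.    3.06 ] [ 0.1 -0.6 -0.3]
```

View pics/z8.png

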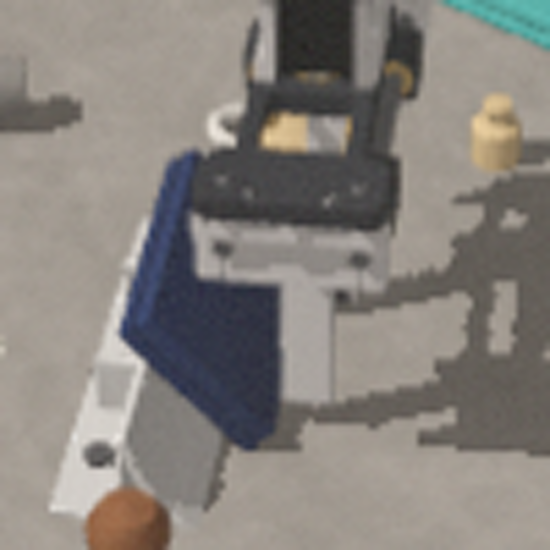

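Run:
```python
from h import *
s=pickle.load(open("side8.pkl","rb"))
P=np.array([[122,328],[140,318],[248,448],[272,432]])/5.5+[260,230]
o,d=ray(s,P); n=np.array([.08,.997,0]); e=np.array([.997,-.08,0])
for y in (195,200,205):
    p0=np.array([578,143,0])+n*(y-143)
    X=o+d*(((p0-o)@n)/(d@n))[:,None]
    print(y,[( round(float((x-p0)@e),1),round(float(x[2]),1)) for x in X])
```

```text
195 [(37.4, 58.4), (30.3, 64.0), (-9.3, 3.3), (-18.7, 12.7)]
200 [(36.3, 62.7), (29.2, 68.3), (-10.1, 8.0), (-19.5, 17.3)]
205 [(35.1, 67.0), (28.1, 72.5), (-10.9, 12.7), (-20.2, 21.9)]
```

>>> servo_tool(series=[[-0.1,0,0,0,0,0],[-0.15,0,0,0,0,0],[-0.2,0,0,0,0,0],[-0.25,0,0,0,0,0],[-0.3,0,0,0,0,0],[-0.35,0,0,0,0,0],[-0.4,0,0,0,0,0],[-0.4,0,0,0,0,0],[-0.4,0,0,0,0,0],[-0.4,0,0,0,0,0]])

```text
clock: 9.33
eef_pos: [553.9, 141.7, -21.3]
eef_rot: [3.142, 0.0, 3.06]
wrist_force: [-0.5, -0.4, -0.2]
finger_gap: 60.0
```

```bash
python3 look.py 9
python3 - <<'E'
from h import *
s=pickle.load(open("side9.pkl","rb"))
d=s["pixels"][230:330,260:360,::-1];cv2.imwrite("pics/z9.png",cv2.resize(d,None,fx=5.5,fy=5.5,interpolation=2))
E
```

```text
9.3333 [553.9 141.7 -21.3] [3.142 0.    3.06 ] [-0.5 -0.4 -0.2]
```

View pics/z9.png

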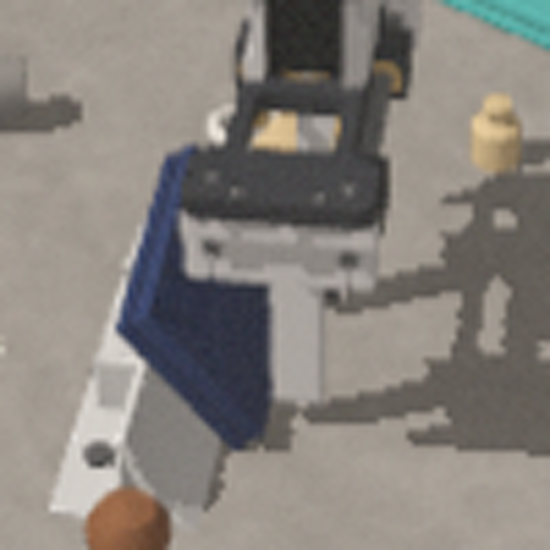

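>>> servo_tool(series=[[0.3,0,0,0,0,0],[0.8,0,0,0,0,0],[1.8,0,0,0,0,0],[3,0,0,0,0,0],[3.5,0,-1.5,0,0,0],[3.5,0,-4,0,0,0],[3.5,0,-7,0,0,0],[3.5,0,-9.5,0,0,0],[3.5,0,-10.5,0,0,0],[3.5,0,-10.5,0,0,0]])

```text
clock: 10.27
eef_pos: [519.8, 144.8, 85.8]
eef_rot: [3.14, 0.004, 3.06]
wrist_force: [0.3, -0.1, -0.3]
finger_gap: 60.0
```

```bash
python3 look.py 10
python3 - <<'E'
from h import *
s=pickle.load(open("side10.pkl","rb"))
d=s["pixels"][220:370,130:360,::-1];cv2.imwrite("pics/z10.png",cv2.resize(d,None,fx=3.4,fy=3.4,interpolation=2))
t=pickle.load(open("top0.pkl","rb"));d=t["pixels"][135:265,180:340,::-1];cv2.imwrite("pics/t10.png",cv2.resize(d,None,fx=4,fy=4,interpolation=2))
E
```

```text
10.2667 [519.8 144.8  85.8] [3.14  0.004 3.06 ] [ 0.3 -0.1 -0.3]
```

View pics/z10.png

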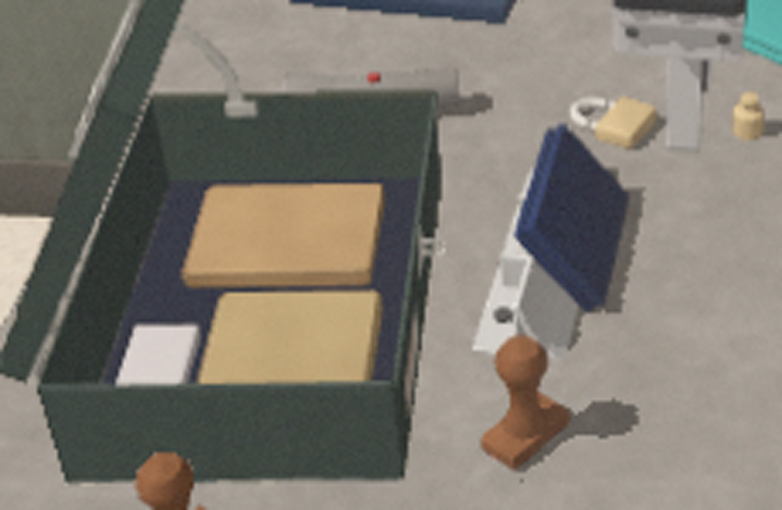

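View pics/t10.png

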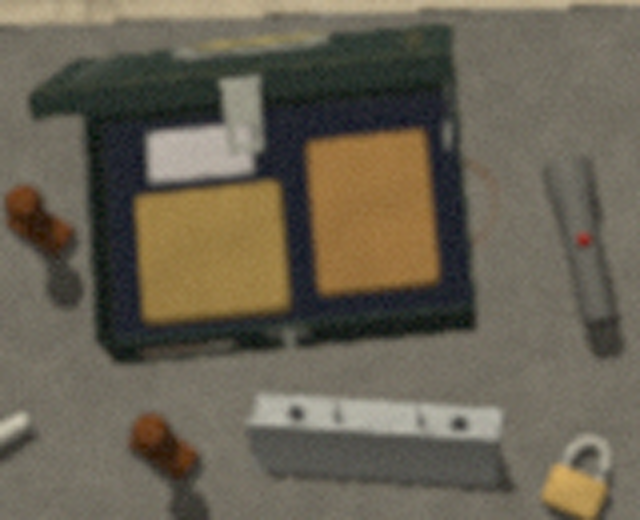

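The tin holds the lean by itself, with its raised edge visible from (285,287) to (294,257). The box wall behind leaves room, so I'll go over and down behind the raised edge.

>>> servo_tool(series=[[-0.8,0,0,0,0,0],[-2.5,0,0,0,0,0],[-4.5,0,0,0,0,0],[-6.5,0,0,0,0,0],[-8.5,0,0,0,0,0],[-10.5,0,0,0,0,0],[-11.5,0,0,0,0,0],[-11.8,0,0,0,0,0],[-11.8,0,0.5,0,0,0],[-11.8,0,1,0,0,0]])

```text
clock: 11.2
eef_pos: [636.0, 134.8, 72.2]
eef_rot: [-3.141, -0.001, 3.06]
wrist_force: [-0.3, 0.2, -0.9]
finger_gap: 60.2
```

>>> servo_tool(series=[[0,0,0.5,0,0,0],[0,0,1,0,0,0],[0,0,1.5,0,0,0],[0,0,2,0,0,0],[0,0,2.5,0,0,0],[0,0,3,0,0,0],[0,0,3.5,0,0,0],[0,0,4,0,0,0],[0,0,4,0,0,0],[0,0,4,0,0,0]])

```text
clock: 12.03
eef_pos: [636.4, 134.9, 33.4]
eef_rot: [-3.141, -0.0, 3.06]
wrist_force: [0.1, -0.0, -0.4]
finger_gap: 59.8
```

```bash
python3 look.py 11
python3 - <<'E'
from h import *
s=pickle.load(open("side11.pkl","rb"))
d=s["pixels"][220:340,220:350,::-1];cv2.imwrite("pics/z11.png",cv2.resize(d,None,fx=4.8,fy=4.8,interpolation=2))
E
```

```text
12.0333 [636.4 134.9  33.4] [-3.141 -0.     3.06 ] [ 0.1 -0.  -0.4]
```

View pics/z11.png

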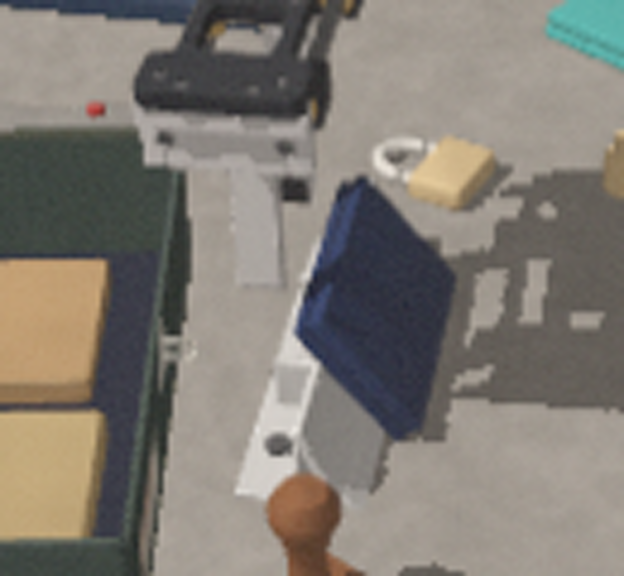

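Run:
```python
from h import *
s=pickle.load(open("side11.pkl","rb"))
o,d=ray(s,np.array([[240,284],[283,287]])/4.8+[220,220])
for y in (167,172,177): print((o+d*((y-o[1])/d[:,1])[:,None]).round(1).tolist())
```

```text
[[647.5, 167.0, 64.8], [628.7, 167.0, 63.9]]
[[646.6, 172.0, 68.9], [627.9, 172.0, 68.0]]
[[645.7, 177.0, 73.0], [627.1, 177.0, 72.0]]
```

>>> servo_tool(series=[[0,0,0.3,0,0,0],[0,0,0.7,0,0,0],[0,0,1.1,0,0,0],[0,0,1.5,0,0,0],[0,0,1.5,0,0,0],[0.3,0,1.5,0,0,0],[0.6,0,1.5,0,0,0],[0.9,0,1.5,0,0,0],[1.2,0,1.5,0,0,0],[1.2,0,1.5,0,0,0]])

```text
clock: 12.97
eef_pos: [624.1, 136.0, 18.9]
eef_rot: [3.142, 0.0, 3.06]
wrist_force: [1.2, -1.0, 0.4]
finger_gap: 60.0
```

```bash
python3 look.py 12
python3 - <<'E'
from h import *
s=pickle.load(open("side12.pkl","rb"))
d=s["pixels"][220:340,220:350,::-1];cv2.imwrite("pics/z12.png",cv2.resize(d,None,fx=4.8,fy=4.8,interpolation=2))
E
```

```text
12.9667 [624.1 136.   18.9] [3.142 0.    3.06 ] [ 1.2 -1.   0.4]
```

View pics/z12.png

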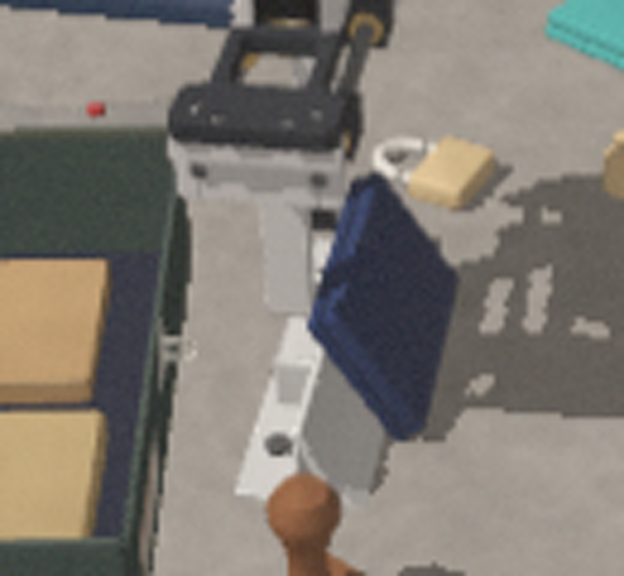

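>>> servo_tool(series=[[0.5,0,0,0,0,0],[1.2,0,0,0,0,0],[2.0,0,0,0,0,0],[2.8,0,0,0,0,0],[3.6,0,0,0,0,0],[4.4,0,0,0,0,0],[5.0,0,0,0,0,0],[5.5,0,0,0,0,0],[5.8,0,0,0,0,0],[6,0,0,0,0,0]])

```text
clock: 13.9
eef_pos: [564.5, 140.8, 18.7]
eef_rot: [3.142, 0.0, 3.06]
wrist_force: [-0.4, 0.2, 0.1]
finger_gap: 60.1
```

```bash
python3 look.py 13
python3 - <<'E'
from h import *
s=pickle.load(open("side13.pkl","rb"))
d=s["pixels"][220:340,240:390,::-1];cv2.imwrite("pics/z13.png",cv2.resize(d,None,fx=4.8,fy=4.8,interpolation=2))
E
```

```text
13.9 [564.5 140.8  18.7] [3.142 0.    3.06 ] [-0.4  0.2  0.1]
```

View pics/z13.png

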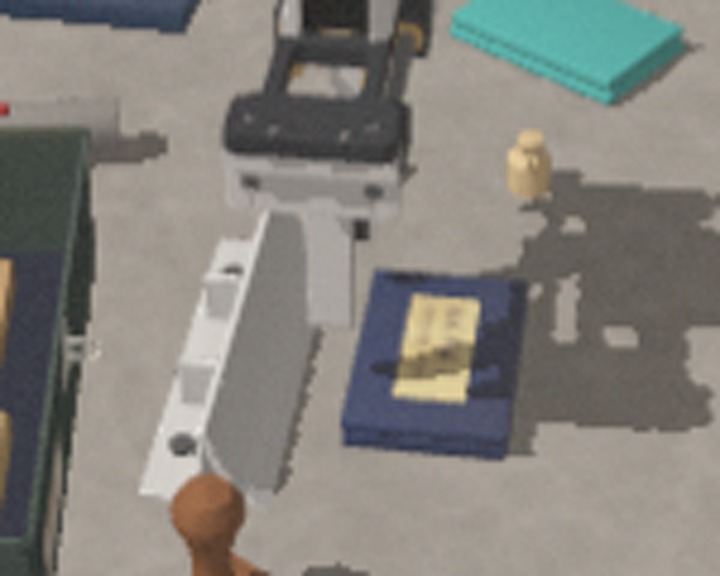

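The tin lies flat with its label up, around side (330,295). I'll lift clear and check.

>>> servo_tool(series=[[0,0,-0.8,0,0,0],[0,0,-2,0,0,0],[0,0,-4,0,0,0],[0,0,-6,0,0,0],[0,0,-8,0,0,0],[0,0,-10,0,0,0],[0,0,-11,0,0,0],[0,0,-12,0,0,0],[0,0,-12,0,0,0],[0,0,-12,0,0,0]])

```text
clock: 14.83
eef_pos: [564.7, 140.7, 138.4]
eef_rot: [-3.142, -0.0, 3.06]
wrist_force: [-0.1, 0.5, -0.7]
finger_gap: 60.0
```

```bash
python3 look.py 14
python3 - <<'E'
from h import *
s=pickle.load(open("side14.pkl","rb"))
cv2.imwrite("pics/z14.png",cv2.resize(s["pixels"][150:440,150:440,::-1],None,fx=2,fy=2))
s0=pickle.load(open("side0.pkl","rb"))["pixels"].astype(int);s1=s["pixels"].astype(int)
for n,(x0,y0,x1,y1) in dict(stamp=(268,315,300,360),weight=(342,244,358,264),padlock=(298,245,324,265),stapler=(345,170,385,198),calc=(322,380,402,430)).items():
    print(n,np.abs(s1-s0)[y0:y1,x0:x1].mean().round(2))
E
```

```text
14.8333 [564.7 140.7 138.4] [-3.142 -0.     3.06 ] [-0.1  0.5 -0.7]
stamp 1.6
weight 1.27
padlock 1.26
stapler 1.61
calc 1.53
```

View pics/z14.png

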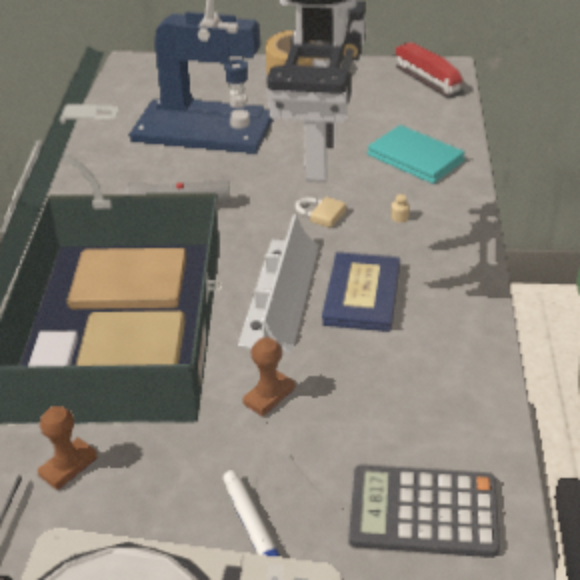

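The tin is flat, lid up, in front of the stop. The bystanders haven't moved and the arm is clear.

```bash
python3 -c "
from cell import *
print(sign_off())"
```

```text
the job is handed in; nothing more can be done
None
```

The tin is now right side up and flat in front of the stop. I pushed it home with both fingertips, where it leaned at 50 degrees or more and held on its own once released. I then reached over the stop behind the raised edge and tipped it back. The job was handed in at about 15 s.

**Last checks:**
- **Tin:** the side camera shows it lying flat with its pale label up, clear of the stop.
- **Bystanders:** comparing the first and last side pictures, the stamp, weight, padlock, stapler and calculator show no change.
- **Robot:** the gripper is about 140 mm above the worktop and reads almost no force.

**Disagreements:**
- **Fingertip height:** with the jaws open, the tips sat about 28 mm higher than the stated tool point. My first push passed over the tin without touching it, so I backed off and lowered the tool until the tips were near the worktop. The side camera put that offset between 28 and 36 mm, so it is only roughly known.
- **Lean angle:** I measured about 50 degrees, then pushed 4 mm further. I judged the final lean of about 54 degrees by eye.
- **Lean contact:** I inferred contact with the stop from the pictures and did not measure the force.

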